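Load the feeding cone and hold it ready over the tank

ROBOT

A 6-joint arm with a two-finger parallel gripper is mounted at the origin on the work surface. World frame = base frame: x ahead of the robot, y to its left, z up, the work surface at z = 0. Lengths are in m, angles in rad, forces in N, time in s.
With the tool pointing down it reaches from about 0.35 to 0.775 m from the base axis. Payload 7.3 kg.
Tool frame: the origin (TCP) lies on the front face of the gripper's body, between the roots of the fingers; the fingertips stand ahead of it and the grasp point (between the pads) lies 47 mm ahead of it (finger_overhang is the z of the fingertips in the tool frame, in m); z points along the fingers, y is the line along which they close (so a half turn about z gives the same grasp; the last joint's range is limited). The gripper opens to 92 mm and grips with 3 to 60 N. Pads are 19 mm wide; open, the fingers measure 130 mm over their backs; the gripper's body (75 mm by 190 mm) begins 47 mm behind the grasp point.
Start: joints at [1.108, 0.342, 1.524, -0, 1.275, -0.146], TCP at [0.164, 0.499, 0.292] pointing down, gripper open.
Joint ranges: [-2.53, 2.53], [-0.77, 2.02], [0.04, 2.7], [-1, 4.14], [0.28, 2.66], [-3.11, 3.11]. Speed limits (rad/s): [2.57, 2.57, 3.14, 3.14, 3.14, 3.14].

INTERFACE

Orientations are given as [roll, pitch, yaw] about the fixed x, y, z axes, in that order (R = Rz(yaw) Ry(pitch) Rx(roll)).
In Python, from cell import * gives the robot as it stands. The module is installed in compiled form; this text tells all that it offers.
- The arm moves only by the tool arm_command, never from a script. Its argument "series" is a list of rows, each an object of numbers: "x", "y", "z": the shift along the tool's x, y, z in mm; "rx", "ry", "rz": the turn, a rotation vector about the tool's x, y, z in degrees. A call has 1 to 20 rows; each row is the pose to reach, as a shift and turn from the pose commanded when the call began, along the tool's axes at that moment; what a row does not reach only later rows make up. A row lasts 1/10 s, in which the tool goes at most 50 mm and 8.59 degrees, less where a joint would pass 70% of its speed; a pose out of reach is approached as far as the arm can. A call with a gripper value outside its range is refused whole. "hand" is the finger opening in mm, from 0 to 91.8, set as the call begins (left out, the last holds). The fingers move at their own pace and stop on an object; "squeeze" is the grip in N (left out, the last holds). Time passes only in rows, so rows that repeat a pose let the fingers close. It gives the time, the measured TCP pose, the force, the opening and the grip force at its end, in the units of the state.
- observe(): the state, without advancing time (a new reading comes with each control period).
- read_camera(name): name is "side" or "top" or "wrist"; returns a dict with "pixels" (400x640x3 uint8, blue, green, red), "K" (3x3 intrinsics, pixels), "k1" (the pictures are not rectified: a ray, as slopes to the right and down, at radius r is drawn at 1 + k1 r^2 times it, then the intrinsics apply), "rvec" (rotation vector, rad) and "tvec" (3), from world to camera coordinates, as OpenCV has them. Camera axes: x right, y down, z forward; pixel columns grow to the right and rows downward; lengths in m; the calibration is good to about 2 mm. A picture is of the moment at which its call begins. There is no depth.
- hand_in(): hands the job in; it is judged then, once.
Trained networks look in a picture, given as the dict that the camera call returned (one of the last four; its "shot" number tells which), for a name from the list of things; names that differ only in an ending like _2 or _b are one class to them, and where a whole thing is asked for, a point or a joint stands for the part that bears it (a point fixed in the world has none). Each returns a list of dicts, best first, with "confidence" (0 to 1); they miss things now and then, are a little off and sometimes report something else, mostly with a low value. They report only what shows in the picture. A call takes as long as a camera call. They do not tell look-alikes from the thing itself.
- boxes_of(picture, query): "point" ([x, y, z] in m, in world coordinates, good to about 4 mm: the middle of the surface that is visible of it).
- trace(picture, query): "pixels" (400x640 bool, what is visible of it).
- mark_of(picture, query): "point" ([x, y, z] in m, in world coordinates, good to about 4 mm: a listed point, or the origin of a listed thing).
The state is a dict: "time": time; "qpos": joint angles; "qvel": joint speeds; "joint_efforts": joint torques, N m; "tool_pos": TCP position; "tool_rot": TCP orientation; "contact_force": force on the tool from outside, world axes, zero at the start; "torque": the same for the moment, N m; "opening": finger opening in m; "grip_force": force on a finger pad.
Only numpy, scipy, OpenCV 4.12 (cv2) and the standard library are available. Lean on these libraries where they do the work, as an engineer would, in place of code of your own. Each camera call takes 0.05 s, during which the arm holds its last target. There are 200 camera calls.

TASK

Tip the four food tablets out of the scoop dish into the feeding cone standing in its stand (do not handle the tablets with the fingers), and set the dish back down flat on the table. Then lift the loaded cone out, carry it over the narrow shelf without disturbing anything on it, and finish while still holding the cone upright and still, its tip hovering centred about 15 mm above the feeding hole in the tank lid; the cone must never touch the tank, and all four tablets stay inside.

Things in the scene. Friction and masses are not known exactly. Their poses are not given: they have to be found in the camera images.
- dish: loose straight aluminium scoop, 0.12 kg. Origin: underside. Floor 3 mm thick, 46 mm wide (y), x -55 to +33 mm; -x is the open nose (no lip, 40 mm inside); walls 18 mm high, 3 mm thick on the other three sides. Handle: wooden bar along x, +33 to +93 mm, 14 mm wide (y), z 10 to 40 mm: pinch across y from above. The tablets need about 40 to 57 degrees, nose down, to slide out
- tablet1: small round brown food tablet, 16 mm diameter, 10 mm thick, 10 g; origin at the centre of one flat face (the underside at the start). Starts lying flat in the dish
- tablet2: small round brown food tablet, 16 mm diameter, 10 mm thick, 10 g; origin at the centre of one flat face (the underside at the start). Starts lying flat in the dish
- tablet3: small round brown food tablet, 16 mm diameter, 10 mm thick, 10 g; origin at the centre of one flat face (the underside at the start). Starts lying flat in the dish
- tablet4: small round brown food tablet, 16 mm diameter, 10 mm thick, 10 g; origin at the centre of one flat face (the underside at the start). Starts lying flat in the dish
- cone: red plastic feeding cone, 60 g, 100 mm tall, wall 3 mm, open top, closed tip. Origin: centre of the tip's underside, z along its axis to the mouth. Tip 16 mm wide, widening to 44 mm at 60 mm height; there a flat step out to a straight collar, 60 mm outside diameter, from 60 to 100 mm (mouth 54 mm inside): grip the collar across its outside from above
- stand: fixed plywood stand: board 90 x 90 x 10 mm on four legs, upper face 80 mm above the table, with a 50 mm square hole through which the cone hangs, its collar's step resting on the board, its tip 20 mm and its mouth 120 mm above the table; the cone lifts straight out. Origin: table level, under the hole's centre
- seat (a point): centre of the hole in the cone stand, at the board's upper face
- riser: fixed narrow plywood shelf, 460 mm long (its x axis), 85 mm wide (y), upper face 70 mm above the table, between the cone stand and the tank. Origin: table level, middle. What stands on it reaches at most 157 mm above the table
- tank: fixed small glass fish tank, 130 x 130 mm, 112 mm tall, with a white lid 136 x 136 x 8 mm (upper face 120 mm above the table). Origin: middle of its underside
- hole (a point): centre of the square 40 x 40 mm feeding hole in the tank lid, at the lid's upper face
- jar: screw-top amber glass jar, 62 mm diameter, 85 mm tall, on the narrow shelf; origin at the middle of its underside. Bystander
- pot: grey ceramic container of bio balls, 76 mm diameter, 62 mm tall, on the narrow shelf; origin at the middle of its underside. Bystander
- tweezer: steel curved tweezer, 155 mm long along x, 6 mm high, lying on the narrow shelf; origin underneath its middle. Bystander
- scraper: pale green plastic algae scraper handle, 133 mm long along x, 12 mm high, lying on the narrow shelf; origin underneath its middle. Bystander
Things that resemble listed ones, but are neither listed nor needed, are in the scene too. Several things look just like the dish: the one meant starts farthest to the robot's left.

How it is judged:
By the outcome, as a careful person would: the job done as asked, in the order asked, and still so for the second after the job is handed in, while the arm keeps its last pose, push and grip.
It also fails if it takes over 64 s, if anything falls off the work surface, if the arm or the gripper's body presses on something with over 40 N, if the wrist force passes 120 N, or if a joint passes its speed limit or range.

## Working session

There is one attempt and no reset: what is moved stays moved. The work goes in short steps, Python scripts to look and compute and a tool call to move; the robot and the scene stay as the last step left them, time stands still between calls to the robot, and variables do not carry over. Pictures are saved under pics/ and viewed, at most 13 in all, crops included, and the job is handed in when it is done.

Besides the shell and the picture viewer there is one more tool, called after "Request:" by a JSON object that holds its "api" and its "payload", one argument or row to a line. arm_command: Moves the arm, as the interface text tells. Its arguments: {"type":"object","properties":{"series":{"type":"array"},"hand":{"type":"number"},"squeeze":{"type":"number"}},"required":["series"]}

```bash
mkdir -p pics
cat > h.py <<'E'
from cell import *
import numpy as np, cv2
from scipy.spatial.transform import Rotation as R
np.set_printoptions(precision=4,suppress=True)
def proj(p,P):
    Rm=cv2.Rodrigues(np.array(p['rvec'],float))[0]
    c=(Rm@np.atleast_2d(P).T).T+np.array(p['tvec']).ravel()
    s=c[:,:2]/c[:,2:]; r2=(s**2).sum(1,keepdims=True); s=s*(1+p['k1']*r2)
    K=np.array(p['K']); return s@K[:2,:2].T+K[:2,2]
def ray(p,uv):
    K=np.array(p['K']); d=(np.array(uv,float)-K[:2,2])/np.diag(K)[:2]; s=d.copy()
    for _ in range(30): s=d/(1+p['k1']*(s@s))
    Rm=cv2.Rodrigues(np.array(p['rvec'],float))[0]
    o=-Rm.T@np.array(p['tvec']).ravel(); v=Rm.T@np.r_[s,1]; return o,v/np.linalg.norm(v)
def onz(p,uv,z):
    o,v=ray(p,uv); return o+v*(z-o[2])/v[2]
def tri(rs):
    A=np.zeros((3,3));b=np.zeros(3)
    for o,v in rs:
        M=np.eye(3)-np.outer(v,v);A+=M;b+=M@o
    return np.linalg.solve(A,b)
def st():
    s=observe(); print({k:np.round(s[k],4) for k in('time','qpos','tool_pos','tool_rot','contact_force','opening','grip_force')}); return s
E
python3 - <<'E'
from h import *
st()
for n in('top','side'):
    p=read_camera(n); cv2.imwrite(f'pics/{n}0.png',p['pixels'])
    for q in('dish','cone','stand','riser','tank','jar','pot','tweezer','scraper','tablet1','seat','hole'):
        print(n,q,[(np.round(d['point'],3).tolist(),round(float(d['confidence']),2),proj(p,d['point']).round()[0].tolist()) for d in mark_of(p,q)[:5]])
E
```

```text
{'time': np.float64(0.0), 'qpos': array([ 1.108 ,  0.3427,  1.525 , -0.    ,  1.2754, -0.146 ]), 'tool_pos': array([0.1634, 0.4986, 0.2916]), 'tool_rot': array([-3.1401, -0.0002,  2.8248]), 'contact_force': array([0.087 , 0.1165, 0.1835]), 'opening': np.float64(0.0917), 'grip_force': np.float64(0.0)}
top dish [([0.505, -0.435, 0.002], 0.7, [476.0, 231.0]), ([0.712, 0.104, 0.069], 0.26, [258.0, 150.0])]
top cone [([0.53, -0.042, 0.021], 0.76, [320.0, 225.0]), ([0.5, -0.258, 0.001], 0.74, [406.0, 235.0])]
top stand []
top riser [([0.577, 0.113, -0.001], 0.96, [258.0, 209.0])]
top tank [([0.488, 0.338, 0.002], 0.96, [169.0, 247.0]), ([0.497, -0.27, -0.001], 0.63, [410.0, 236.0])]
top jar [([0.601, 0.112, 0.068], 0.68, [254.0, 195.0])]
top pot [([0.715, 0.103, 0.066], 0.59, [258.0, 149.0])]
top tweezer [([0.449, 0.146, 0.069], 0.6, [240.0, 260.0])]
top scraper []
top tablet1 [([0.503, -0.276, -0.0], 0.54, [413.0, 234.0]), ([0.501, -0.257, -0.001], 0.53, [405.0, 235.0]), ([0.473, -0.267, 0.002], 0.5, [410.0, 246.0]), ([0.478, -0.288, 0.0], 0.44, [418.0, 244.0])]
top seat [([0.531, -0.044,
[... 616 characters left out ...]
)]
side jar [([0.595, 0.113, 0.07], 0.94, [305.0, 179.0]), ([0.468, 0.338, 0.118], 0.62, [238.0, 140.0])]
side pot [([0.711, 0.105, 0.073], 0.67, [344.0, 171.0]), ([0.531, -0.039, -0.001], 0.47, [306.0, 236.0])]
side tweezer [([0.446, 0.149, 0.07], 0.61, [249.0, 184.0])]
side scraper [([0.446, 0.109, 0.068], 0.6, [254.0, 191.0])]
side tablet1 [([0.504, -0.276, 0.007], 0.58, [338.0, 303.0]), ([0.507, -0.258, 0.004], 0.53, [336.0, 297.0]), ([0.484, -0.291, 0.007], 0.52, [333.0, 311.0]), ([0.474, -0.269, 0.006], 0.41, [324.0, 305.0])]
side seat [([0.537, -0.042, 0.083], 0.95, [308.0, 209.0])]
side hole [([0.47, 0.338, 0.118], 0.87, [239.0, 140.0]), ([0.448, 0.108, 0.066], 0.47, [255.0, 192.0])]
```

View pics/top0.png

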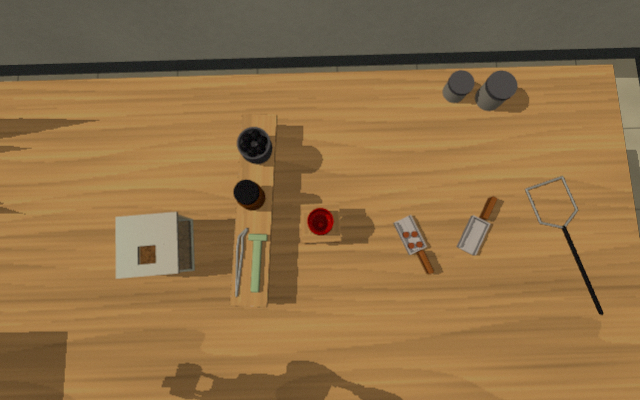

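View pics/side0.png

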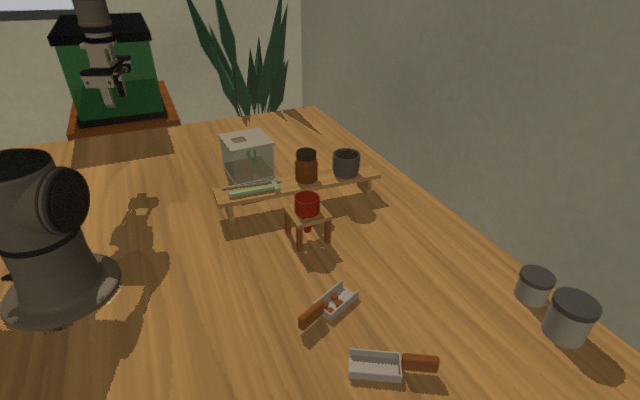

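The top picture shows two dishes: one with four tablets near (412,236), handle toward (427,265), and an empty one near (476,231). The cone stand is at (320,222), the shelf at x≈255, and the lid hole at (147,255). Left is +y in the world, so the leftmost dish is the one at (412,236), y≈-0.27. It is farthest to the robot's left and holds the tablets. I'll confirm that in a crop.

```bash
cat >> h.py <<'E'
def rel(pts,s=None):
    "targets [(pos,R)] -> rows relative to present pose"
    s=s or observe(); p0=np.array(s['tool_pos']); R0=R.from_euler('xyz',s['tool_rot'])
    for p,r in pts: print('xyz',(R0.inv().apply(np.array(p)-p0)*1e3).round(1),'rot',np.degrees((R0.inv()*r).as_rotvec()).round(2))
E
python3 - <<'E'
from h import *
T=read_camera('top');S=read_camera('side')
cv2.imwrite('pics/crop1.png',cv2.resize(T['pixels'][190:290,370:520],None,fx=5,fy=5,interpolation=cv2.INTER_CUBIC))
for p in(T,S):
    for d in trace(p,'dish'):
        m=d['pixels'].astype(np.uint8); ys,xs=np.nonzero(m); print(d['confidence'],len(xs),xs.mean(),ys.mean(),cv2.minAreaRect(np.c_[xs,ys].astype(np.float32)))
print(onz(T,(431,271),.04),onz(T,(421,252),.04),onz(T,(402,221),.0),onz(S,(302,322),.04))
E
```

```text
0.94 748 412.4438502673797 241.18048128342247 ((414.7000732421875, 246.40000915527344), (62.162689208984375, 19.677398681640625), 63.43495178222656)
0.74 993 475.43504531722056 230.13192346424975 ((477.79266357421875, 223.8658447265625), (22.140239715576172, 62.36983108520508), 24.775144577026367)
0.87 1223 326.56745707277184 305.48569092395746 ((325.88531494140625, 307.2843933105469), (26.986238479614258, 67.63693237304688), 46.7357063293457)
0.85 2187 387.6835848193873 363.94970278920897 ((392.4308166503906, 366.6144714355469), (90.75007629394531, 30.981019973754883), 4.573921203613281)
0.73 2536 247.19124605678235 155.25552050473186 ((248.5135040283203, 155.08106994628906), (52.278873443603516, 54.25165939331055), 80.53767395019531)
[ 0.411  -0.3042  0.04  ] [ 0.4565 -0.2834  0.04  ] [ 0.5364 -0.2509  0.    ] [ 0.4083 -0.3174  0.04  ]
```

View pics/crop1.png

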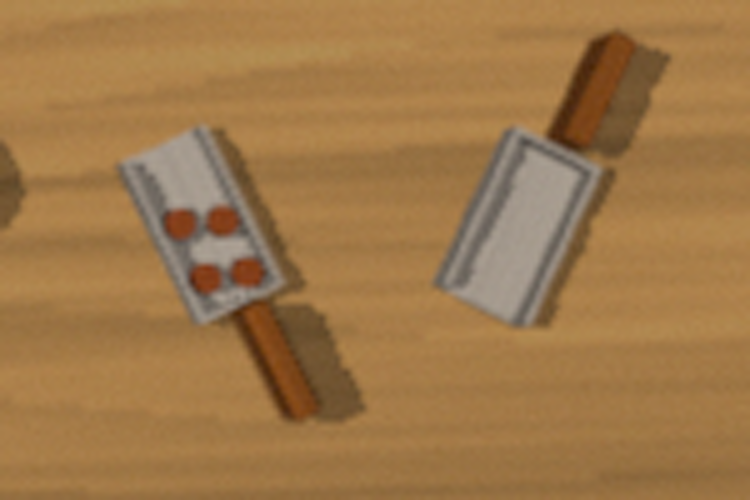

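The crop confirms it: the left dish, with its tablets at about (412,240) in the full picture, has its open nose up-left and its handle down-right. The right one is empty, so it is a decoy. Before I reach for the dish I'll check that the arm can reach the pour pose with an empty gripper.

```bash
cat >> h.py <<'E'
def lvl(phi): return R.from_euler('xyz',[180,0,phi],degrees=True)   # tool x at heading phi, z down
def pour(nose,phi,th,gx=.118,gz=.025):
    "TCP pose with dish nose edge (underside) at nose, nose-down by th deg; gx,gz grasp from nose"
    r=lvl(phi)*R.from_euler('y',-th,degrees=True)
    return np.array(nose)+r.apply([-gx,0,-gz-.047]), r
E
python3 - <<'E'
from h import *
try: print(finger_overhang)
except NameError: print(observe().keys())
c=np.array([.533,-.043])
for phi in(0,30):
    f=np.array([np.cos(np.radians(phi)),np.sin(np.radians(phi))])
    n=np.r_[c-.013*f,.128]
    a,b=pour(n,phi,0),pour(n,phi,55); print(phi,a[0],b[0]); rel([a,b])
E
```

```text
0.0655
0 [ 0.402 -0.043  0.2  ] [ 0.5113 -0.043   0.266 ]
xyz [-395.4 -440.6   92.2] rot [  0.    -0.01 161.84]
xyz [-499.3 -406.6   26.3] rot [ 75.48 -12.07 145.  ]
30 [ 0.4196 -0.1085  0.2   ] [ 0.5142 -0.0539  0.266 ]
xyz [-432.5 -497.4   92.2] rot [  0.    -0.01 131.84]
xyz [-505.4 -416.    26.3] rot [ 62.22 -27.81 119.51]
```

Request:
{"api": "arm_command", "payload": {
  "series": [
    {"x": -250,"y": -210,"z": 15,"rz": 80},
    {"x": -250,"y": -210,"z": 15,"rz": 80},
    {"x": -250,"y": -210,"z": 15,"rz": 80},
    {"x": -250,"y": -210,"z": 15,"rz": 80},
    {"x": -250,"y": -210,"z": 15,"rz": 80},
    {"x": -250,"y": -210,"z": 15,"rz": 80},
    {"x": -250,"y": -210,"z": 15,"rz": 80},
    {"x": -499,"y": -407,"z": 20,"rz": 161.8},
    {"x": -499,"y": -407,"z": 20,"rz": 161.8},
    {"x": -499,"y": -407,"z": 20,"rz": 161.8},
    {"x": -499,"y": -407,"z": 20,"rz": 161.8},
    {"x": -499,"y": -407,"z": 20,"rz": 161.8},
    {"x": -499,"y": -407,"z": 20,"rz": 161.8},
    {"x": -499,"y": -407,"z": 20,"rz": 161.8},
    {"x": -499,"y": -407,"z": 20,"rz": 161.8},
    {"x": -499,"y": -407,"z": 20,"rz": 161.8},
    {"x": -499,"y": -407,"z": 20,"rz": 161.8},
    {"x": -499,"y": -407,"z": 20,"rz": 161.8},
    {"x": -499,"y": -407,"z": 20,"rz": 161.8},
    {"x": -499,"y": -407,"z": 20,"rz": 161.8}
  ]
}}

```text
invalid input
```

Request:
{"api": "arm_command", "payload": {
  "series": [
    {"ry": -55},
    {"ry": -55},
    {"ry": -55},
    {"ry": -55},
    {"ry": -55},
    {"ry": -55},
    {"ry": -55},
    {"ry": -55}
  ]
}}

```text
invalid input
```

```bash
python3 -c "
from h import *
s=st();rel([pour([.520,-.043,.128],0,55)])"
```

```text
{'time': np.float64(1.5), 'qpos': array([ 1.108 ,  0.342 ,  1.5241,  0.    ,  1.2754, -0.146 ]), 'tool_pos': array([0.1636, 0.4989, 0.2923]), 'tool_rot': array([3.1415, 0.    , 2.8247]), 'contact_force': array([-0.5708, -0.767 , -0.5604]), 'opening': np.float64(0.0918), 'grip_force': np.float64(0.0)}
xyz [-499.3 -406.6   26.3] rot [ 75.48 -12.07 145.  ]
```

Request:
{"api": "arm_command", "payload": {
  "series": [
    {"x": 0,"y": 0,"z": 10,"rx": 0,"ry": 0,"rz": 5}
  ]
}}

```text
time: 1.6
tool_pos: [0.1638, 0.4994, 0.2833]
tool_rot: [3.139, 0.0, 2.736]
contact_force: [0.4, 0.1, -0.3]
opening: 0.0915
grip_force: 0.0
```

Request:
{"api": "arm_command", "payload": {
  "series": [
    {"x": 0,"y": 0,"z": 10,"rx": 0,"ry": 0,"rz": 5}
  ],
  "hand": 90,
  "squeeze": 40
}}

```text
time: 1.7
tool_pos: [0.1636, 0.499, 0.2722]
tool_rot: [3.141, -0.0, 2.647]
contact_force: [0.4, -1.3, -0.1]
opening: 0.09
grip_force: 0.0
```

Request:
{"api": "arm_command", "payload": {
  "series": [
    {"x": -280,"y": -155,"z": -15,"rx": 0,"ry": 0,"rz": 76},
    {"x": -280,"y": -155,"z": -15,"rx": 0,"ry": 0,"rz": 76},
    {"x": -280,"y": -155,"z": -15,"rx": 0,"ry": 0,"rz": 76},
    {"x": -280,"y": -155,"z": -15,"rx": 0,"ry": 0,"rz": 76},
    {"x": -280,"y": -155,"z": -15,"rx": 0,"ry": 0,"rz": 76},
    {"x": -280,"y": -155,"z": -15,"rx": 0,"ry": 0,"rz": 76},
    {"x": -563,"y": -312,"z": -10,"rx": 0,"ry": 0,"rz": 151.7},
    {"x": -563,"y": -312,"z": -10,"rx": 0,"ry": 0,"rz": 151.7},
    {"x": -563,"y": -312,"z": -10,"rx": 0,"ry": 0,"rz": 151.7},
    {"x": -563,"y": -312,"z": -10,"rx": 0,"ry": 0,"rz": 151.7},
    {"x": -563,"y": -312,"z": -10,"rx": 0,"ry": 0,"rz": 151.7},
    {"x": -563,"y": -312,"z": -10,"rx": 0,"ry": 0,"rz": 151.7},
    {"x": -563,"y": -312,"z": -10,"rx": 0,"ry": 0,"rz": 151.7},
    {"x": -563,"y": -312,"z": -10,"rx": 0,"ry": 0,"rz": 151.7},
    {"x": -563,"y": -312,"z": -10,"rx": 0,"ry": 0,"rz": 151.7},
    {"x": -563,"y": -312,"z": -10,"rx": 0,"ry": 0,"rz": 151.7},
    {"x": -563,"y": -312,"z": -10,"rx": 0,"ry": 0,"rz": 151.7},
    {"x": -563,"y": -312,"z": -10,"rx": 0,"ry": 0,"rz": 151.7},
    {"x": -563,"y": -312,"z": -10,"rx": 0,"ry": 0,"rz": 151.7}
  ]
}}

```text
time: 3.6
tool_pos: [0.5127, -0.0419, 0.2822]
tool_rot: [-3.142, -0.0, 0.002]
contact_force: [0.1, -0.8, 0.1]
opening: 0.0899
grip_force: 0.0
```

Request:
{"api": "arm_command", "payload": {
  "series": [
    {"x": 0,"y": 0,"z": 0,"rx": 0,"ry": -55,"rz": 0},
    {"x": 0,"y": 0,"z": 0,"rx": 0,"ry": -55,"rz": 0},
    {"x": 0,"y": 0,"z": 0,"rx": 0,"ry": -55,"rz": 0},
    {"x": 0,"y": 0,"z": 0,"rx": 0,"ry": -55,"rz": 0},
    {"x": 0,"y": 0,"z": 0,"rx": 0,"ry": -55,"rz": 0},
    {"x": 0,"y": 0,"z": 0,"rx": 0,"ry": -55,"rz": 0},
    {"x": 0,"y": 0,"z": 0,"rx": 0,"ry": -55,"rz": 0},
    {"x": 0,"y": 0,"z": 0,"rx": 0,"ry": -55,"rz": 0}
  ]
}}

```text
time: 4.4
tool_pos: [0.5131, -0.0418, 0.2799]
tool_rot: [-3.137, 0.964, 0.008]
contact_force: [1.6, 0.8, -0.2]
opening: 0.0898
grip_force: 0.0
```

```bash
python3 -c "
from h import *
s=st();rel([pour([.520,-.043,.128],0,55),(np.array([.44,-.29,.25]),lvl(25))])
p=read_camera('wrist')
print('cam',-cv2.Rodrigues(np.array(p['rvec'],float))[0].T@np.ravel(p['tvec']))
for q in ('seat','cone'): print(q,[(np.round(d['point'],4),d['confidence']) for d in mark_of(p,q)])
"
```

```text
{'time': np.float64(4.4), 'qpos': array([-0.1633,  0.8069,  1.0425, -0.1739,  2.2424,  1.3634]), 'tool_pos': array([ 0.5131, -0.0418,  0.2799]), 'tool_rot': array([-3.1366,  0.9641,  0.0084]), 'contact_force': array([ 1.6167,  0.7646, -0.1809]), 'opening': np.float64(0.0898), 'grip_force': np.float64(0.0)}
xyz [10.4  1.2  9.4] rot [0.11 0.24 0.28]
xyz [-18.3 248.   77.6] rot [-12.08  54.32 -22.72]
cam [ 0.6371 -0.0414  0.2645]
seat []
cone []
```

Request:
{"api": "arm_command", "payload": {
  "series": [
    {"x": -18,"y": 248,"z": 78,"rx": -12.1,"ry": 54.3,"rz": -22.7},
    {"x": -18,"y": 248,"z": 78,"rx": -12.1,"ry": 54.3,"rz": -22.7},
    {"x": -18,"y": 248,"z": 78,"rx": -12.1,"ry": 54.3,"rz": -22.7},
    {"x": -18,"y": 248,"z": 78,"rx": -12.1,"ry": 54.3,"rz": -22.7},
    {"x": -18,"y": 248,"z": 78,"rx": -12.1,"ry": 54.3,"rz": -22.7},
    {"x": -18,"y": 248,"z": 78,"rx": -12.1,"ry": 54.3,"rz": -22.7},
    {"x": -18,"y": 248,"z": 78,"rx": -12.1,"ry": 54.3,"rz": -22.7},
    {"x": -18,"y": 248,"z": 78,"rx": -12.1,"ry": 54.3,"rz": -22.7},
    {"x": -18,"y": 248,"z": 78,"rx": -12.1,"ry": 54.3,"rz": -22.7}
  ],
  "hand": 60
}}

```text
time: 5.45
tool_pos: [0.4387, -0.2901, 0.2536]
tool_rot: [3.135, -0.001, 0.432]
contact_force: [-1.0, -0.2, -0.1]
opening: 0.06
grip_force: 0.0
```

Run:
```python
from h import *
s=st();p=read_camera('wrist');cv2.imwrite('pics/w1.png',p['pixels'])
for q in ('dish','tablet1'): print(q,[(np.round(d['point'],4),d['confidence']) for d in mark_of(p,q)])
for d in trace(p,'dish'):
    ys,xs=np.nonzero(d['pixels']); print(d['confidence'],len(xs),cv2.minAreaRect(np.c_[xs,ys].astype(np.float32)))
for P in ([.434,-.294,.04],[.536,-.251,0]): print(proj(p,P))
```

```text
{'time': np.float64(5.45), 'qpos': array([-0.7292,  0.3755,  1.5862, -0.0021,  1.1738,  0.4101]), 'tool_pos': array([ 0.4387, -0.2901,  0.2536]), 'tool_rot': array([ 3.1353, -0.0006,  0.4323]), 'contact_force': array([-0.9818, -0.2412, -0.1442]), 'opening': np.float64(0.06), 'grip_force': np.float64(0.0)}
dish [(array([ 0.5068, -0.4284, -0.0024]), 0.78), (array([ 0.4899, -0.2693, -0.0019]), 0.63)]
tablet1 [(array([ 0.479 , -0.2886,  0.0066]), 0.76), (array([ 0.478 , -0.2732,  0.0017]), 0.62), (array([ 0.5064, -0.2574,  0.0059]), 0.51), (array([ 0.5059, -0.275 ,  0.001 ]), 0.47)]
0.96 4954 ((479.436767578125, 161.70025634765625), (44.34553527832031, 151.59368896484375), 56.63363265991211)
0.62 3886 ((325.1349792480469, 143.6254119873047), (45.40369415283203, 145.0440216064453), 2.2906100749969482)
[[322.569  190.5646]]
[[325.8362  79.7324]]
```

View pics/w1.png

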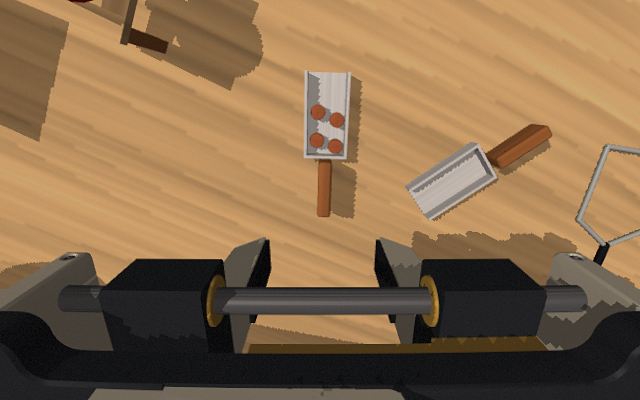

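The wrist picture shows the right dish: nose corners at about (305,72) and (351,72), rear corners at (305,158) and (347,159), and handle end at (323,216). The empty decoy is on the right. I'll fit the dish pose from these points.

Run:
```python
from h import *
from scipy.optimize import least_squares
p=read_camera('wrist');T=read_camera('top')
D=np.array([[-55,23,18],[-55,-23,18],[33,23,18],[33,-23,18],[93,0,40]])/1e3
W=np.array([[304.5,72],[351,72],[305,158],[347.5,159],[323,216.5]])
Tt=np.array([[370+120/5,190+162/5],[370+205/5,190+127/5],[370+202/5,190+322/5],[370+287/5,190+288/5],[370+300/5,190+416/5]])
def pts(v):
    h=v[2]+np.pi; return D@np.array([[np.cos(h),np.sin(h),0],[-np.sin(h),np.cos(h),0],[0,0,1]])+[v[0],v[1],v[3] if len(v)>3 else 0]
# nose heading phi = dish -x ; dish x at phi+pi
D[:,1]*=-1  # corner listed left first when looking along the nose: dish y is to the right there
for f in(lambda v:(proj(p,pts(v))-W).ravel(),lambda v:(proj(T,pts(v))-Tt).ravel(),lambda v:np.r_[(proj(p,pts(v))-W).ravel(),2*(proj(T,pts(v))-Tt).ravel()]):
  for x0 in([.49,-.27,.43],[.49,-.27,.43,0]):
    r=least_squares(f,x0,loss='soft_l1'); v=r.x; print(v,np.degrees(v[2]),np.abs(r.fun).max()); 
e=tri([ray(p,W[4]),ray(T,Tt[4])]);print('handle end',e)
phi=v[2]; g=v[:2]-.061*np.array([np.cos(phi),np.sin(phi)])
print('grasp xy',g); rel([(np.r_[g,.15],lvl(np.degrees(phi))),(np.r_[g,.072],lvl(np.degrees(phi)))])
```

```text
[ 0.4938 -0.2701  0.4115] 23.57923605450396 1.7635147614769267
[ 0.4934 -0.2704  0.4126 -0.0051] 23.638419604174157 1.399417620425993
[ 0.49   -0.2699  0.3853] 22.07786710965468 1.467312834798804
[ 0.4908 -0.2745  0.3817 -0.0198] 21.869609757555942 1.213359291326526
[ 0.4922 -0.2703  0.4043] 23.167502173525556 4.459187630331257
[ 0.4919 -0.2711  0.3989 -0.0089] 22.856047831561618 3.0014069151780802
handle end [ 0.4049 -0.3068  0.0247]
grasp xy [ 0.4357 -0.2948]
xyz [ -6.2   2.7 101.8] rot [ 0.23 -0.08  2.13]
xyz [ -6.3   2.4 179.8] rot [ 0.23 -0.08  2.13]
```

Request:
{"api": "arm_command", "payload": {
  "series": [
    {"x": -3,"y": 4,"z": 50,"rx": 0,"ry": 0,"rz": 1.2},
    {"x": -3,"y": 4,"z": 100,"rx": 0,"ry": 0,"rz": 1.2},
    {"x": -3,"y": 4,"z": 140,"rx": 0,"ry": 0,"rz": 1.2},
    {"x": -3,"y": 4,"z": 165,"rx": 0,"ry": 0,"rz": 1.2},
    {"x": -3,"y": 4,"z": 181,"rx": 0,"ry": 0,"rz": 1.2},
    {"x": -3,"y": 4,"z": 181,"rx": 0,"ry": 0,"rz": 1.2},
    {"x": -3,"y": 4,"z": 181,"rx": 0,"ry": 0,"rz": 1.2}
  ],
  "hand": 45
}}

```text
time: 6.45
tool_pos: [0.4393, -0.2954, 0.0712]
tool_rot: [3.137, -0.002, 0.414]
contact_force: [0.7, 0.3, -0.4]
opening: 0.0448
grip_force: 0.0
```

Request:
{"api": "arm_command", "payload": {
  "series": [
    {"x": 0,"y": 0,"z": 0,"rx": 0,"ry": 0,"rz": 0},
    {"x": 0,"y": 0,"z": 0,"rx": 0,"ry": 0,"rz": 0},
    {"x": 0,"y": 0,"z": 0,"rx": 0,"ry": 0,"rz": 0},
    {"x": 0,"y": 0,"z": 0,"rx": 0,"ry": 0,"rz": 0},
    {"x": 0,"y": 0,"z": 0,"rx": 0,"ry": 0,"rz": 0},
    {"x": 0,"y": 0,"z": 0,"rx": 0,"ry": 0,"rz": 0}
  ],
  "hand": 0,
  "squeeze": 40
}}

```text
time: 7.05
tool_pos: [0.4389, -0.2956, 0.0716]
tool_rot: [3.137, -0.003, 0.414]
contact_force: [-1.3, 1.1, 4.8]
opening: 0.0137
grip_force: 39.8
```

Request:
{"api": "arm_command", "payload": {
  "series": [
    {"x": 0,"y": 0,"z": -8,"rx": 0,"ry": 0,"rz": 0},
    {"x": 0,"y": 0,"z": -24,"rx": 0,"ry": 0,"rz": 0},
    {"x": 0,"y": 0,"z": -48,"rx": 0,"ry": 0,"rz": 0},
    {"x": 0,"y": 0,"z": -78,"rx": 0,"ry": 0,"rz": 0},
    {"x": 0,"y": 0,"z": -108,"rx": 0,"ry": 0,"rz": 0},
    {"x": 0,"y": 0,"z": -133,"rx": 0,"ry": 0,"rz": 0},
    {"x": 0,"y": 0,"z": -148,"rx": 0,"ry": 0,"rz": 0},
    {"x": 0,"y": 0,"z": -155,"rx": 0,"ry": 0,"rz": 0},
    {"x": 0,"y": 0,"z": -155,"rx": 0,"ry": 0,"rz": 0}
  ]
}}

```text
time: 7.95
tool_pos: [0.4383, -0.2951, 0.2269]
tool_rot: [3.136, -0.003, 0.414]
contact_force: [-0.3, 1.1, -2.2]
opening: 0.0136
grip_force: 39.8
```

Run:
```python
from h import *
s=st();p=read_camera('wrist');S=read_camera('side');T=read_camera('top')
im=np.vstack([cv2.resize(p['pixels'][0:260,180:480],(600,520))]);
sp=proj(S,s['tool_pos'])[0].astype(int);print(sp)
a=S['pixels'][max(sp[1]-60,0):,:][:140,max(sp[0]-100,0):][:,:200]
a=cv2.resize(a,None,fx=2,fy=2)
can=np.zeros((560,800,3),np.uint8);can[:a.shape[0],:a.shape[1]]=a;b=cv2.resize(p['pixels'][0:280,200:440],(400,467)) if 0 else cv2.resize(p['pixels'][0:270,220:420],(400,540));can[:540,400:]=b
cv2.imwrite('pics/lift.png',can)
# cone refine
for P,n in((T,'top'),(S,'side')):
    for q in('cone','seat'): print(n,q,[(np.round(d['point'],4),round(float(d['confidence']),2)) for d in mark_of(P,q)[:1]])
    for d in trace(P,'cone')[:2]:
        ys,xs=np.nonzero(d['pixels']);print(n,d['confidence'],len(xs),xs.min(),xs.max(),ys.min(),ys.max(),xs.mean(),ys.mean())
```

```text
{'time': np.float64(7.95), 'qpos': array([-0.7377,  0.4071,  1.6177,  0.0003,  1.1103,  0.4192]), 'tool_pos': array([ 0.4383, -0.2951,  0.2269]), 'tool_rot': array([ 3.1357, -0.0029,  0.4137]), 'contact_force': array([-0.2688,  1.1043, -2.2366]), 'opening': np.float64(0.0136), 'grip_force': np.float64(39.7793)}
[312 228]
top cone [(array([ 0.5294, -0.042 ,  0.0214]), 0.97)]
top seat [(array([ 0.5338, -0.0425,  0.0815]), 0.97)]
top 0.94 577 307 332 208 235 319.44020797227034 221.473136915078
side cone [(array([0.4685, 0.3378, 0.1181]), 0.57)]
side seat []
```

View pics/lift.png

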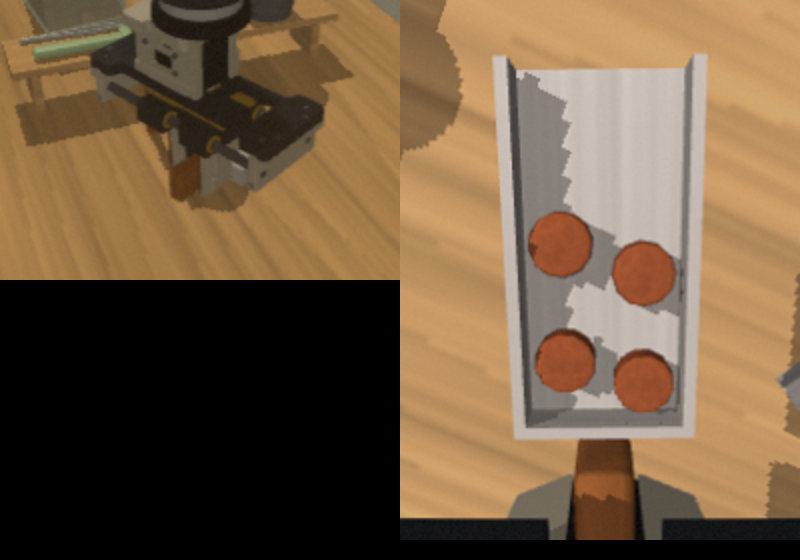

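The lift picture shows the dish held level with all four tablets inside: nose corners at crop (495,57) and (707,57), rear corners at (515,437) and (693,437). Next I'll fit the nose in the tool frame and plan the pour.

Run:
```python
from h import *
from scipy.optimize import least_squares
s=observe();p=read_camera('wrist');T=read_camera('top')
p0=np.array(s['tool_pos']);R0=R.from_euler('xyz',s['tool_rot'])
W=np.array([[267.5,28.5],[373.5,28],[277.5,218.5],[366.5,218.5]])
# dish pts in nose frame: X forward(nose), Y right, Z down(tool-like)
D=np.array([[0,-23,-18],[0,23,-18],[-88,-23,-18],[-88,23,-18]])/1e3
def tf(v): return R.from_euler('zy',[v[3],v[4]]).apply(D)+v[:3]
def f(v): return np.r_[(proj(p,p0+R0.apply(tf(v)))-W).ravel(),(v[2]-.072)/.002,v[4]/.03]
r=least_squares(f,[.118,0,.072,0,0]);print('nose in tool',r.x[:3],np.degrees(r.x[3:]),r.fun)
print('rim',onz(T,(319.5,221.5),.12))
```

```text
nose in tool [ 0.114  -0.0008  0.0721] [-0.3492 -0.2169] [-0.0941  0.207   0.271  -0.0613 -0.2368  0.1543  0.0278 -0.3243  0.0278
 -0.1262]
rim [ 0.5289 -0.0421  0.12  ]
```

Run:
```python
from h import *
s=st()
a=pour([.520,-.042,.165],0,0,.114,.025);rel([a])
sa=dict(s,tool_pos=a[0],tool_rot=a[1].as_euler('xyz'))
rel([pour([.520,-.042,z],0,t,.114,.025) for t,z in((8,.155),(16,.147),(24,.140),(32,.135),(38,.132),(42,.131),(46,.130),(50,.130),(54,.130),(57,.130))],sa)
```

```text
{'time': np.float64(8.5), 'qpos': array([-0.7378,  0.4085,  1.6182,  0.0003,  1.11  ,  0.4193]), 'tool_pos': array([ 0.4382, -0.295 ,  0.226 ]), 'tool_rot': array([ 3.1373, -0.0023,  0.4137]), 'contact_force': array([-0.6771,  0.3998, -2.5796]), 'opening': np.float64(0.0135), 'grip_force': np.float64(39.7794)}
xyz [  72.2 -244.5  -11.9] rot [ 0.22 -0.18 23.7 ]
xyz [11.1 -0.  -5.2] rot [ 0. -8.  0.]
xyz [ 24.3  -0.  -10.6] rot [  0. -16.   0.]
xyz [ 39.1  -0.  -15.1] rot [  0. -24.   0.]
xyz [ 55.5  -0.  -19.5] rot [  0. -32.   0.]
xyz [ 68.5  -0.  -21.9] rot [  0. -38.   0.]
xyz [ 77.5  -0.  -23.8] rot [  0. -42.   0.]
xyz [ 86.6  -0.  -25. ] rot [  0. -46.   0.]
xyz [ 95.9  -0.  -26.6] rot [  0. -50.   0.]
xyz [105.2  -0.  -27.5] rot [  0. -54.   0.]
xyz [112.3  -0.  -27.8] rot [  0. -57.   0.]
```

Request:
{"api": "arm_command", "payload": {
  "series": [
    {"x": 2,"y": -8,"z": -12,"rx": 0,"ry": 0,"rz": 1},
    {"x": 8,"y": -26,"z": -12,"rx": 0,"ry": 0,"rz": 3},
    {"x": 16,"y": -54,"z": -12,"rx": 0,"ry": 0,"rz": 6},
    {"x": 26,"y": -88,"z": -12,"rx": 0,"ry": 0,"rz": 9},
    {"x": 36,"y": -122,"z": -12,"rx": 0,"ry": 0,"rz": 12},
    {"x": 46,"y": -156,"z": -12,"rx": 0,"ry": 0,"rz": 15},
    {"x": 56,"y": -190,"z": -12,"rx": 0,"ry": 0,"rz": 18},
    {"x": 64,"y": -218,"z": -12,"rx": 0,"ry": 0,"rz": 21},
    {"x": 70,"y": -236,"z": -12,"rx": 0,"ry": 0,"rz": 23},
    {"x": 72,"y": -244,"z": -12,"rx": 0,"ry": 0,"rz": 23.7},
    {"x": 72,"y": -244,"z": -12,"rx": 0,"ry": 0,"rz": 23.7}
  ]
}}

```text
time: 9.6
tool_pos: [0.4057, -0.0413, 0.2381]
tool_rot: [3.138, -0.005, 0.001]
contact_force: [-0.4, 0.3, -2.1]
opening: 0.0137
grip_force: 39.8
```

Run:
```python
from h import *
s=st();p=read_camera('wrist')
for q in('cone','seat'): print(q,[(np.round(d['point'],4),round(float(d['confidence']),2),proj(p,d['point'])) for d in mark_of(p,q)[:2]])
t=np.linspace(0,6.28,40)
for c in([.532,-.043],):
    for u in proj(p,np.c_[c[0]+.03*np.cos(t),c[1]+.03*np.sin(t),0*t+.12]).astype(int): cv2.circle(p['pixels'],tuple(int(x) for x in u),1,(0,255,0),-1)
cv2.imwrite('pics/pre.png',cv2.resize(p['pixels'][0:240,180:500],(800,600)))
```

```text
{'time': np.float64(9.6), 'qpos': array([-0.2888,  0.1856,  1.9076, -0.002 ,  1.0426,  1.2816]), 'tool_pos': array([ 0.4057, -0.0413,  0.2381]), 'tool_rot': array([ 3.1383, -0.0051,  0.0014]), 'contact_force': array([-0.3653,  0.2876, -2.0833]), 'opening': np.float64(0.0137), 'grip_force': np.float64(39.7799)}
cone []
seat []
```

View pics/pre.png

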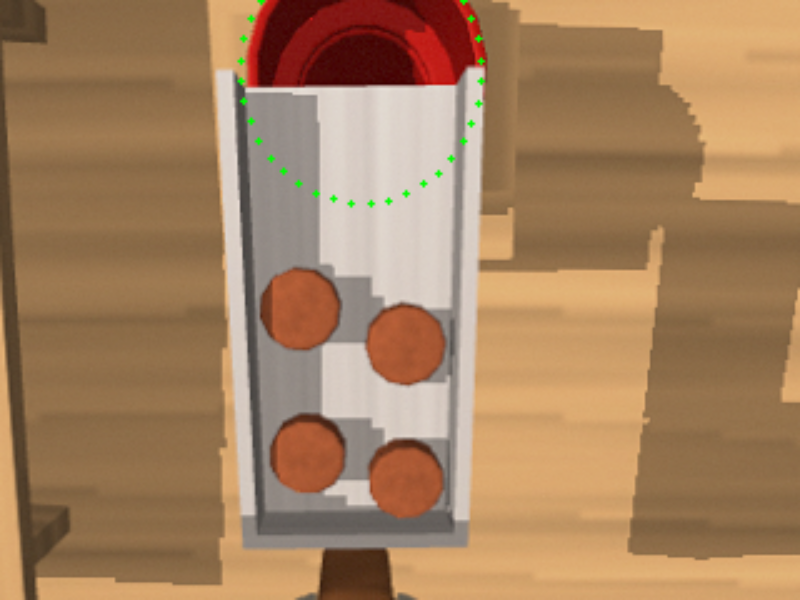

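The pre-pour picture shows the cone mouth centred at crop x≈367 and the nose centred at ≈353, so the nose should go about 4 mm toward tool +y. The tablets are settled in the dish. Pouring now.

Request:
{"api": "arm_command", "payload": {
  "series": [
    {"x": 11,"y": 4,"z": -5,"rx": 0,"ry": -8,"rz": 0},
    {"x": 24,"y": 4,"z": -10.5,"rx": 0,"ry": -16,"rz": 0},
    {"x": 39,"y": 4,"z": -15,"rx": 0,"ry": -24,"rz": 0},
    {"x": 47,"y": 4,"z": -17,"rx": 0,"ry": -28,"rz": 0},
    {"x": 55.5,"y": 4,"z": -19.5,"rx": 0,"ry": -32,"rz": 0},
    {"x": 62,"y": 4,"z": -20.7,"rx": 0,"ry": -35,"rz": 0},
    {"x": 68.5,"y": 4,"z": -22,"rx": 0,"ry": -38,"rz": 0},
    {"x": 73,"y": 4,"z": -23,"rx": 0,"ry": -40,"rz": 0},
    {"x": 77.5,"y": 4,"z": -24,"rx": 0,"ry": -42,"rz": 0},
    {"x": 77.5,"y": 4,"z": -24,"rx": 0,"ry": -42,"rz": 0},
    {"x": 82,"y": 4,"z": -24.5,"rx": 0,"ry": -44,"rz": 0},
    {"x": 82,"y": 4,"z": -24.5,"rx": 0,"ry": -44,"rz": 0},
    {"x": 86.5,"y": 4,"z": -25,"rx": 0,"ry": -46,"rz": 0},
    {"x": 86.5,"y": 4,"z": -25,"rx": 0,"ry": -46,"rz": 0},
    {"x": 91,"y": 4,"z": -26,"rx": 0,"ry": -48,"rz": 0},
    {"x": 91,"y": 4,"z": -26,"rx": 0,"ry": -48,"rz": 0},
    {"x": 96,"y": 4,"z": -26.5,"rx": 0,"ry": -50,"rz": 0},
    {"x": 96,"y": 4,"z": -26.5,"rx": 0,"ry": -50,"rz": 0},
    {"x": 105,"y": 4,"z": -27.5,"rx": 0,"ry": -54,"rz": 0},
    {"x": 105,"y": 4,"z": -27.5,"rx": 0,"ry": -54,"rz": 0}
  ]
}}

```text
time: 11.75
tool_pos: [0.5111, -0.0466, 0.2641]
tool_rot: [3.137, 0.939, -0.004]
contact_force: [-0.5, 0.4, -1.6]
opening: 0.0136
grip_force: 39.8
```

Request:
{"api": "arm_command", "payload": {
  "series": [
    {"x": 0,"y": 0,"z": 0,"rx": 0,"ry": -2,"rz": 0},
    {"x": 0,"y": 0,"z": 0,"rx": 0,"ry": -2,"rz": 0},
    {"x": 0,"y": 0,"z": 0,"rx": 0,"ry": -3,"rz": 0},
    {"x": 0,"y": 0,"z": 0,"rx": 0,"ry": -3,"rz": 0},
    {"x": 0,"y": 0,"z": 0,"rx": 0,"ry": -3,"rz": 0}
  ]
}}

```text
time: 12.25
tool_pos: [0.5108, -0.0465, 0.2653]
tool_rot: [3.135, 0.99, -0.005]
contact_force: [0.5, 0.2, -1.1]
opening: 0.0136
grip_force: 39.8
```

Run:
```python
from h import *
s=st();p=read_camera('wrist');S=read_camera('side')
a=cv2.resize(p['pixels'],(640,400))[0:400]
can=np.zeros((590,800,3),np.uint8);can[:290,:464]=cv2.resize(p['pixels'],(464,290));can[290:590,:480]=cv2.resize(S['pixels'][130:280,200:440],(480,300))
cv2.imwrite('pics/post.png',can)
for P in(p,S): print([(np.round(d['point'],3),round(float(d['confidence']),2)) for d in mark_of(P,'tablet1')[:6]])
```

```text
{'time': np.float64(12.25), 'qpos': array([-0.1695,  0.8275,  1.0572, -0.1819,  2.2316,  1.3675]), 'tool_pos': array([ 0.5108, -0.0465,  0.2653]), 'tool_rot': array([ 3.1355,  0.9896, -0.0051]), 'contact_force': array([ 0.4678,  0.2428, -1.1389]), 'opening': np.float64(0.0136), 'grip_force': np.float64(39.7788)}
[]
[]
```

View pics/post.png

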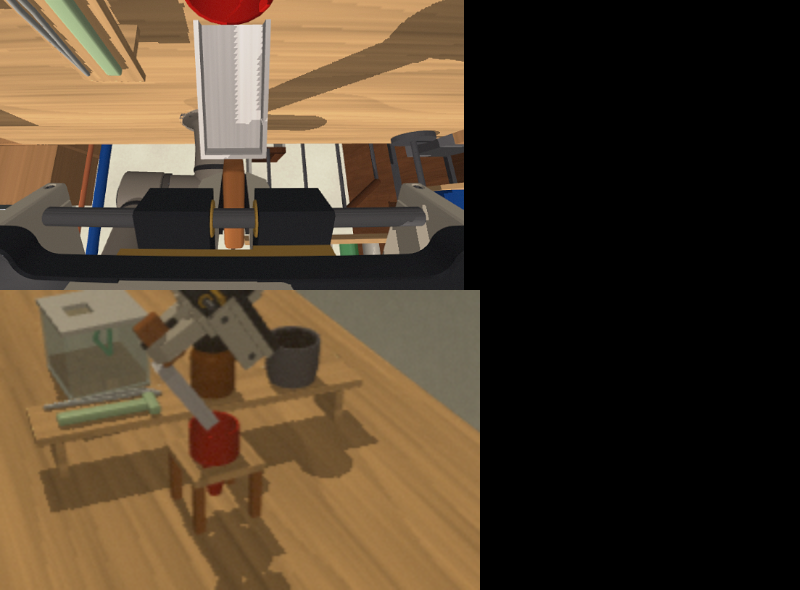

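The dish is empty and no tablets show on the table or the board, so they should be in the cone. Setting the dish back where it was.

Run:
```python
from h import *
s=st();b=R.from_euler('xyz',[s['tool_rot'][0],s['tool_rot'][1],s['tool_rot'][2]])
rel([(np.array(s['tool_pos'])+[-.03,0,.05],b),(np.array([.43,-.13,.26]),lvl(12)),(np.array([.4389,-.2956,.19]),lvl(23.7)),(np.array([.4389,-.2956,.074]),lvl(23.7))])
```

```text
{'time': np.float64(12.45), 'qpos': array([-0.1694,  0.8279,  1.0568, -0.182 ,  2.2321,  1.3675]), 'tool_pos': array([ 0.5109, -0.0465,  0.2653]), 'tool_rot': array([ 3.1354,  0.9901, -0.0052]), 'contact_force': array([-0.8103, -0.1584, -0.7838]), 'opening': np.float64(0.0137), 'grip_force': np.float64(39.779)}
xyz [-58.3   0.2  -2.3] rot [0. 0. 0.]
xyz [-39.7  83.5  70.7] rot [ -5.76  56.54 -11.1 ]
xyz [ 24.2 248.8 102. ] rot [-11.55  55.93 -21.82]
xyz [121.1 248.4 165.6] rot [-11.55  55.93 -21.82]
```

Request:
{"api": "arm_command", "payload": {
  "series": [
    {"x": -30,"y": 0,"z": -1,"rx": 0,"ry": 0,"rz": 0},
    {"x": -58,"y": 0,"z": -2,"rx": 0,"ry": 0,"rz": 0},
    {"x": -55,"y": 16,"z": 12,"rx": -1,"ry": 8,"rz": -2},
    {"x": -52,"y": 32,"z": 26,"rx": -2,"ry": 16,"rz": -4},
    {"x": -49,"y": 48,"z": 40,"rx": -3,"ry": 24,"rz": -5.5},
    {"x": -46,"y": 62,"z": 50,"rx": -4,"ry": 32,"rz": -7},
    {"x": -44,"y": 72,"z": 60,"rx": -5,"ry": 40,"rz": -9},
    {"x": -40,"y": 83,"z": 70,"rx": -5.8,"ry": 48,"rz": -11},
    {"x": -24,"y": 120,"z": 78,"rx": -7,"ry": 56,"rz": -14},
    {"x": -8,"y": 165,"z": 86,"rx": -9,"ry": 56,"rz": -17},
    {"x": 10,"y": 210,"z": 95,"rx": -11,"ry": 56,"rz": -20},
    {"x": 24,"y": 249,"z": 102,"rx": -11.55,"ry": 55.9,"rz": -21.8},
    {"x": 24,"y": 249,"z": 102,"rx": -11.55,"ry": 55.9,"rz": -21.8},
    {"x": 24,"y": 249,"z": 102,"rx": -11.55,"ry": 55.9,"rz": -21.8}
  ]
}}

```text
time: 13.85
tool_pos: [0.4382, -0.296, 0.1895]
tool_rot: [-3.139, 0.002, 0.411]
contact_force: [-0.3, 0.5, -1.1]
opening: 0.0136
grip_force: 39.8
```

Run:
```python
from h import *
s=st()
rel([(np.array([.4389,-.2956,.073]),lvl(23.7))])
```

```text
{'time': np.float64(13.85), 'qpos': array([-0.7388,  0.4554,  1.6568, -0.0009,  1.0322,  0.4212]), 'tool_pos': array([ 0.4382, -0.296 ,  0.1895]), 'tool_rot': array([-3.1393,  0.0018,  0.4113]), 'contact_force': array([-0.3005,  0.5408, -1.1467]), 'opening': np.float64(0.0136), 'grip_force': np.float64(39.8355)}
xyz [  1.1   0.2 116.5] rot [-0.13  0.1  -0.14]
```

Request:
{"api": "arm_command", "payload": {
  "series": [
    {"x": 1,"y": 0,"z": 35,"rx": 0,"ry": 0,"rz": 0},
    {"x": 1,"y": 0,"z": 70,"rx": 0,"ry": 0,"rz": 0},
    {"x": 1,"y": 0,"z": 95,"rx": 0,"ry": 0,"rz": 0},
    {"x": 1,"y": 0,"z": 107,"rx": 0,"ry": 0,"rz": 0},
    {"x": 1,"y": 0,"z": 113,"rx": 0,"ry": 0,"rz": 0},
    {"x": 1,"y": 0,"z": 117,"rx": 0,"ry": 0,"rz": 0},
    {"x": 1,"y": 0,"z": 117,"rx": 0,"ry": 0,"rz": 0}
  ]
}}

```text
time: 14.55
tool_pos: [0.44, -0.2954, 0.0737]
tool_rot: [3.141, 0.001, 0.414]
contact_force: [0.0, 0.8, -2.0]
opening: 0.0137
grip_force: 39.8
```

Request:
{"api": "arm_command", "payload": {
  "series": [
    {"x": 0,"y": 0,"z": 0,"rx": 0,"ry": 0,"rz": 0},
    {"x": 0,"y": 0,"z": 0,"rx": 0,"ry": 0,"rz": 0},
    {"x": 0,"y": 0,"z": 0,"rx": 0,"ry": 0,"rz": 0},
    {"x": 0,"y": 0,"z": 0,"rx": 0,"ry": 0,"rz": 0},
    {"x": 0,"y": 0,"z": 0,"rx": 0,"ry": 0,"rz": 0}
  ],
  "hand": 45
}}

```text
time: 15.05
tool_pos: [0.4396, -0.2955, 0.0732]
tool_rot: [-3.142, 0.001, 0.413]
contact_force: [0.0, 0.3, -0.2]
opening: 0.0445
grip_force: 0.0
```

Request:
{"api": "arm_command", "payload": {
  "series": [
    {"x": 0,"y": 0,"z": -20,"rx": 0,"ry": 0,"rz": 0},
    {"x": 0,"y": 0,"z": -60,"rx": 0,"ry": 0,"rz": 0},
    {"x": 0,"y": 0,"z": -110,"rx": 0,"ry": 0,"rz": 0},
    {"x": 0,"y": 0,"z": -160,"rx": 0,"ry": 0,"rz": 0},
    {"x": 0,"y": 0,"z": -200,"rx": 0,"ry": 0,"rz": 0},
    {"x": 0,"y": 0,"z": -200,"rx": 0,"ry": 0,"rz": 0}
  ]
}}

```text
time: 15.65
tool_pos: [0.4414, -0.2967, 0.2792]
tool_rot: [3.131, -0.004, 0.414]
contact_force: [-0.2, -0.4, 0.1]
opening: 0.0451
grip_force: 0.0
```

Run:
```python
from h import *
from scipy.optimize import least_squares
s=st();p=read_camera('wrist')
for q in('dish',): print(q,[(np.round(d['point'],4),round(float(d['confidence']),2)) for d in mark_of(p,q)[:3]])
S=read_camera('side')
for q in('cone','seat'): print(q,[(np.round(d['point'],4),round(float(d['confidence']),2)) for d in mark_of(S,q)[:2]])
can=np.zeros((400,800,3),np.uint8);can[:,:500]=cv2.resize(p['pixels'][0:240,180:480],(500,400));can[:,500:]=cv2.resize(S['pixels'][170:350,250:385],(300,400));cv2.imwrite('pics/set.png',can)
c=np.array([.5325,-.0445])
for phi in(0,-5,90): rel([(np.r_[c-[0,0],.26],lvl(phi)),(np.r_[c,.27],lvl(phi))],s)
```

```text
{'time': np.float64(15.65), 'qpos': array([-0.7356,  0.3604,  1.5341, -0.0009,  1.236 ,  0.422 ]), 'tool_pos': array([ 0.4414, -0.2967,  0.2792]), 'tool_rot': array([ 3.1312, -0.0038,  0.4135]), 'contact_force': array([-0.2227, -0.4371,  0.061 ]), 'opening': np.float64(0.0451), 'grip_force': np.float64(0.0)}
dish [(array([ 0.5084, -0.43  ,  0.    ]), 0.9), (array([ 0.4918, -0.2709, -0.001 ]), 0.7)]
cone [(array([ 0.5369, -0.0457,  0.0202]), 0.65)]
seat [(array([ 0.5339, -0.0434,  0.0821]), 0.78)]
xyz [ 184.7 -194.6   17.8] rot [ 0.54 -0.34 23.69]
xyz [ 184.7 -194.5    7.8] rot [ 0.54 -0.34 23.69]
xyz [ 184.7 -194.6   17.8] rot [ 0.53 -0.36 28.69]
xyz [ 184.7 -194.5    7.8] rot [ 0.53 -0.36 28.69]
xyz [ 184.7 -194.6   17.8] rot [  0.65   0.15 -66.31]
xyz [ 184.7 -194.5    7.8] rot [  0.65   0.15 -66.31]
```

View pics/set.png

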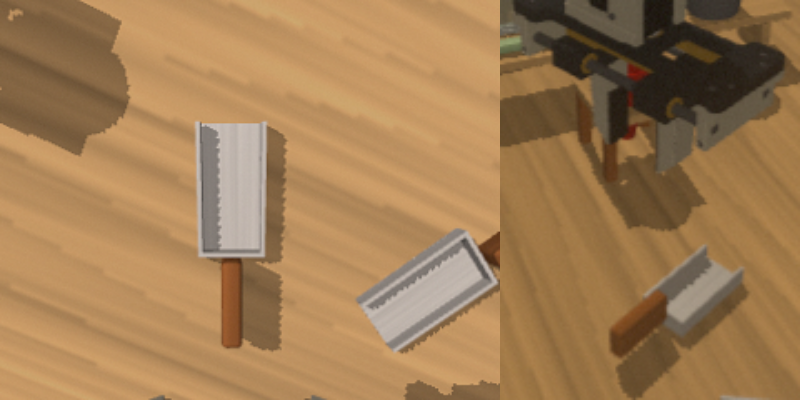

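The dish lies flat and empty at crop (230,190), back in its place. Now to hover over the cone and refine its position.

Request:
{"api": "arm_command", "payload": {
  "series": [
    {"x": 40,"y": -42,"z": 0,"rx": 0,"ry": 0,"rz": 6},
    {"x": 75,"y": -80,"z": 0,"rx": 0,"ry": 0,"rz": 12},
    {"x": 110,"y": -116,"z": 0,"rx": 0,"ry": 0,"rz": 18},
    {"x": 145,"y": -154,"z": 0,"rx": 0.5,"ry": 0,"rz": 23.7},
    {"x": 175,"y": -185,"z": 0,"rx": 0.5,"ry": -0.3,"rz": 23.7},
    {"x": 185,"y": -195,"z": 0,"rx": 0.5,"ry": -0.3,"rz": 23.7},
    {"x": 185,"y": -195,"z": 0,"rx": 0.5,"ry": -0.3,"rz": 23.7},
    {"x": 185,"y": -195,"z": 0,"rx": 0.5,"ry": -0.3,"rz": 23.7}
  ],
  "hand": 90
}}

```text
time: 16.7
tool_pos: [0.5304, -0.0425, 0.2716]
tool_rot: [-3.134, 0.011, 0.001]
contact_force: [-0.7, 0.1, 0.2]
opening: 0.0899
grip_force: 0.0
```

Run:
```python
from h import *
s=st();p=read_camera('wrist');T=read_camera('top')
for q in('cone','seat','tablet1'): print(q,[(np.round(d['point'],4),round(float(d['confidence']),2)) for d in mark_of(p,q)[:5]])
hsv=cv2.cvtColor(p['pixels'],cv2.COLOR_BGR2HSV)
for d in trace(p,'cone')[:1]:
    m=d['pixels'].astype(np.uint8);ys,xs=np.nonzero(m);print(d['confidence'],len(xs),xs.min(),xs.max(),ys.min(),ys.max())
t=np.linspace(0,6.28,60)
for u in proj(p,np.c_[.5325+.03*np.cos(t),-.0445+.03*np.sin(t),0*t+.12]).astype(int): cv2.circle(p['pixels'],tuple(int(x) for x in u),0,(0,255,0),-1)
cv2.imwrite('pics/cone.png',cv2.resize(p['pixels'][80:320,160:480],(800,600),interpolation=cv2.INTER_CUBIC))
```

```text
{'time': np.float64(16.7), 'qpos': array([-0.2263,  0.3775,  1.5301,  0.005 ,  1.2461,  1.3421]), 'tool_pos': array([ 0.5304, -0.0425,  0.2716]), 'tool_rot': array([-3.1342,  0.0107,  0.0008]), 'contact_force': array([-0.7038,  0.1439,  0.1629]), 'opening': np.float64(0.0899), 'grip_force': np.float64(0.0)}
cone [(array([ 0.5336, -0.0448,  0.0198]), 0.69), (array([ 0.5314, -0.0536,  0.0719]), 0.45)]
seat [(array([ 0.4936, -0.2707, -0.0013]), 0.34)]
tablet1 [(array([ 0.5405, -0.0356,  0.0647]), 0.66), (array([ 0.532 , -0.0509,  0.0482]), 0.53), (array([ 0.5316, -0.0392,  0.0383]), 0.47), (array([0.4476, 0.1062, 0.0714]), 0.2)]
0.82 3601 291 361 157 232
```

View pics/cone.png

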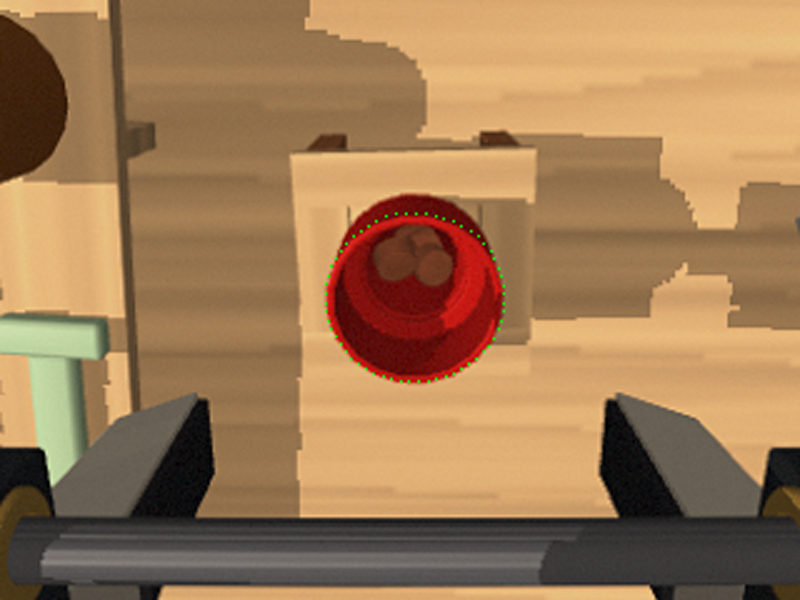

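The wrist picture shows the tablets inside the cone, at crop (410,258). The green ring drawn at (0.5325, -0.0445, 0.12) sits right on the rim, which confirms both position and height.

Run:
```python
from h import *
s=st();rel([(np.array([.5325,-.0445,.152]),lvl(0))])
```

```text
{'time': np.float64(17.0), 'qpos': array([-0.2282,  0.3758,  1.5291,  0.0055,  1.2464,  1.3427]), 'tool_pos': array([ 0.5306, -0.0435,  0.2728]), 'tool_rot': array([-3.1344,  0.0082, -0.0019]), 'contact_force': array([-0.987 , -0.0907, -0.7365]), 'opening': np.float64(0.0901), 'grip_force': np.float64(0.0)}
xyz [  2.9   1.9 120.8] rot [-0.42  0.47 -0.11]
```

Request:
{"api": "arm_command", "payload": {
  "series": [
    {"x": 3,"y": 2,"z": 30,"rx": -0.4,"ry": 0.5,"rz": 0},
    {"x": 3,"y": 2,"z": 60,"rx": -0.4,"ry": 0.5,"rz": 0},
    {"x": 3,"y": 2,"z": 85,"rx": -0.4,"ry": 0.5,"rz": 0},
    {"x": 3,"y": 2,"z": 105,"rx": -0.4,"ry": 0.5,"rz": 0},
    {"x": 3,"y": 2,"z": 116,"rx": -0.4,"ry": 0.5,"rz": 0},
    {"x": 3,"y": 2,"z": 121,"rx": -0.4,"ry": 0.5,"rz": 0},
    {"x": 3,"y": 2,"z": 121,"rx": -0.4,"ry": 0.5,"rz": 0},
    {"x": 3,"y": 2,"z": 121,"rx": -0.4,"ry": 0.5,"rz": 0}
  ]
}}

```text
time: 17.8
tool_pos: [0.5334, -0.0438, 0.1528]
tool_rot: [3.142, -0.002, -0.0]
contact_force: [-0.3, -0.4, -1.0]
opening: 0.0899
grip_force: 0.0
```

Request:
{"api": "arm_command", "payload": {
  "series": [
    {"x": 0,"y": 0,"z": 0,"rx": 0,"ry": 0,"rz": 0},
    {"x": 0,"y": 0,"z": 0,"rx": 0,"ry": 0,"rz": 0},
    {"x": 0,"y": 0,"z": 0,"rx": 0,"ry": 0,"rz": 0},
    {"x": 0,"y": 0,"z": 0,"rx": 0,"ry": 0,"rz": 0},
    {"x": 0,"y": 0,"z": 0,"rx": 0,"ry": 0,"rz": 0},
    {"x": 0,"y": 0,"z": 0,"rx": 0,"ry": 0,"rz": 0},
    {"x": 0,"y": 0,"z": 0,"rx": 0,"ry": 0,"rz": 0}
  ],
  "hand": 30,
  "squeeze": 25
}}

```text
time: 18.5
tool_pos: [0.5329, -0.0436, 0.152]
tool_rot: [-3.141, -0.001, -0.0]
contact_force: [-1.4, 0.3, 2.5]
opening: 0.0597
grip_force: 25.0
```

Run:
```python
from h import *
s=st();rel([(np.array(s['tool_pos'])+[0,0,.19],lvl(0))])
```

```text
{'time': np.float64(18.5), 'qpos': array([-0.2251,  0.5122,  1.6825,  0.0005,  0.946 ,  1.3456]), 'tool_pos': array([ 0.5329, -0.0436,  0.152 ]), 'tool_rot': array([-3.1414, -0.0009, -0.0002]), 'contact_force': array([-1.3694,  0.2805,  2.4625]), 'opening': np.float64(0.0597), 'grip_force': np.float64(25.0003)}
xyz [   0.2   -0.  -190. ] rot [-0.01 -0.05 -0.01]
```

Request:
{"api": "arm_command", "payload": {
  "series": [
    {"x": 0,"y": 0,"z": -6,"rx": 0,"ry": 0,"rz": 0},
    {"x": 0,"y": 0,"z": -18,"rx": 0,"ry": 0,"rz": 0},
    {"x": 0,"y": 0,"z": -38,"rx": 0,"ry": 0,"rz": 0},
    {"x": 0,"y": 0,"z": -63,"rx": 0,"ry": 0,"rz": 0},
    {"x": 0,"y": 0,"z": -90,"rx": 0,"ry": 0,"rz": 0},
    {"x": 0,"y": 0,"z": -117,"rx": 0,"ry": 0,"rz": 0},
    {"x": 0,"y": 0,"z": -144,"rx": 0,"ry": 0,"rz": 0},
    {"x": 0,"y": 0,"z": -166,"rx": 0,"ry": 0,"rz": 0},
    {"x": 0,"y": 0,"z": -181,"rx": 0,"ry": 0,"rz": 0},
    {"x": 0,"y": 0,"z": -189,"rx": 0,"ry": 0,"rz": 0},
    {"x": 0,"y": 0,"z": -190,"rx": 0,"ry": 0,"rz": 0},
    {"x": 0,"y": 0,"z": -190,"rx": 0,"ry": 0,"rz": 0}
  ]
}}

```text
time: 19.7
tool_pos: [0.5325, -0.0435, 0.3415]
tool_rot: [-3.141, 0.0, -0.0]
contact_force: [-0.0, 0.4, -1.2]
opening: 0.0598
grip_force: 25.0
```

Request:
{"api": "arm_command", "payload": {
  "series": [
    {"x": -2,"y": -6,"z": 0,"rx": 0,"ry": 0,"rz": 0},
    {"x": -6,"y": -18,"z": 0,"rx": 0,"ry": 0,"rz": 0},
    {"x": -13,"y": -38,"z": 0,"rx": 0,"ry": 0,"rz": 0},
    {"x": -22,"y": -64,"z": 0,"rx": 0,"ry": 0,"rz": 0},
    {"x": -32,"y": -92,"z": 0,"rx": 0,"ry": 0,"rz": 0},
    {"x": -42,"y": -120,"z": 0,"rx": 0,"ry": 0,"rz": 0},
    {"x": -52,"y": -148,"z": 0,"rx": 0,"ry": 0,"rz": 0},
    {"x": -62,"y": -176,"z": 0,"rx": 0,"ry": 0,"rz": 0},
    {"x": -72,"y": -204,"z": 0,"rx": 0,"ry": 0,"rz": 0},
    {"x": -82,"y": -232,"z": 0,"rx": 0,"ry": 0,"rz": 0},
    {"x": -92,"y": -260,"z": 0,"rx": 0,"ry": 0,"rz": 0},
    {"x": -102,"y": -288,"z": 0,"rx": 0,"ry": 0,"rz": 0},
    {"x": -111,"y": -316,"z": 0,"rx": 0,"ry": 0,"rz": 0},
    {"x": -119,"y": -342,"z": 0,"rx": 0,"ry": 0,"rz": 0},
    {"x": -126,"y": -362,"z": 0,"rx": 0,"ry": 0,"rz": 0},
    {"x": -131,"y": -375,"z": 0,"rx": 0,"ry": 0,"rz": 0},
    {"x": -133,"y": -381,"z": 0,"rx": 0,"ry": 0,"rz": 0},
    {"x": -133,"y": -382,"z": 0,"rx": 0,"ry": 0,"rz": 0},
    {"x": -133,"y": -382,"z": 0,"rx": 0,"ry": 0,"rz": 0}
  ]
}}

```text
time: 21.6
tool_pos: [0.4, 0.338, 0.3418]
tool_rot: [3.141, -0.001, -0.001]
contact_force: [0.6, -0.9, -1.8]
opening: 0.0596
grip_force: 25.0
```

Run:
```python
from h import *
s=st();p=read_camera('wrist');T=read_camera('top');S=read_camera('side')
for n,P in(('w',p),('t',T),('s',S)):
    for q in('hole','tank'): print(n,q,[(np.round(d['point'],4),round(float(d['confidence']),2),proj(P,d['point']).round(1)) for d in mark_of(P,q)[:2]])
print([(np.round(d['point'],4),round(float(d['confidence']),2)) for d in mark_of(p,'tablet1')[:4]])
sq=np.array([[a,b] for a,b in((-1,-1),(-1,1),(1,1),(1,-1))])
for h,c in((.02,(0,255,0)),(.068,(255,0,0))):
    q=proj(p,np.c_[np.array([.468,.338])+h*sq,np.full(4,.12)]);cv2.polylines(p['pixels'],[q.round().astype(int)],True,c,1)
cv2.imwrite('pics/hole.png',cv2.resize(p['pixels'],(800,500)))
```

```text
{'time': np.float64(21.6), 'qpos': array([ 0.5554,  0.3052,  1.4391, -0.0004,  1.3968,  2.1268]), 'tool_pos': array([0.4   , 0.338 , 0.3418]), 'tool_rot': array([ 3.1415, -0.0006, -0.0005]), 'contact_force': array([ 0.5691, -0.8823, -1.8061]), 'opening': np.float64(0.0596), 'grip_force': np.float64(24.9998)}
w hole [(array([0.466 , 0.3388, 0.1207]), 0.86, array([[321.4, 119. ]]))]
w tank [(array([0.4901, 0.34  , 0.0047]), 0.91, array([[320.7,  95.3]]))]
t hole [(array([0.4666, 0.3413, 0.1232]), 0.95, array([[145.1, 254.7]]))]
t tank [(array([0.4877, 0.34  , 0.0062]), 0.65, array([[167.5, 246.9]]))]
s hole [(array([0.4682, 0.3351, 0.1193]), 0.69, array([[238.3, 139.5]]))]
s tank [(array([ 0.4908,  0.3381, -0.0012]), 0.92, array([[248.7, 172.7]]))]
[(array([0.4102, 0.3466, 0.2554]), 0.79), (array([0.3989, 0.3313, 0.2629]), 0.66), (array([0.4008, 0.3381, 0.2089]), 0.37)]
```

View pics/hole.png

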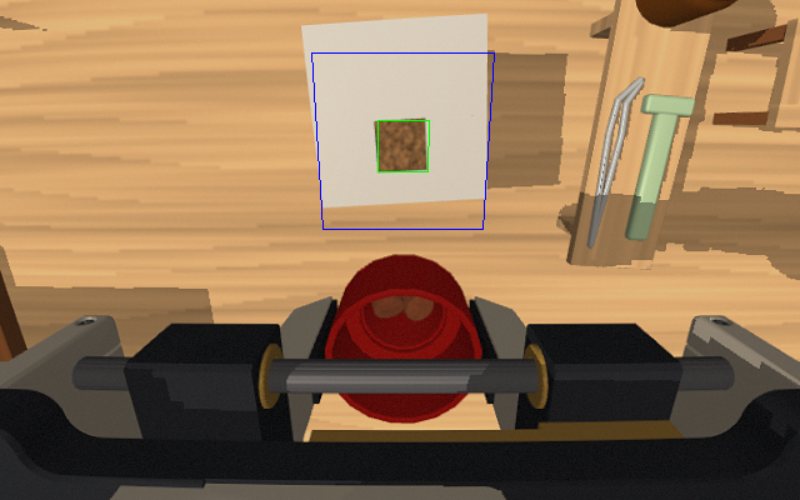

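The wrist picture shows the lid hole at about (401,146), within 1 mm of my drawn estimate at (0.468, 0.339, 0.12). The loaded cone is held upright at (404,330) and the shelf items are undisturbed. Moving over the hole and down.

Request:
{"api": "arm_command", "payload": {
  "series": [
    {"x": 4,"y": 0,"z": 0,"rx": 0,"ry": 0,"rz": 0},
    {"x": 14,"y": -1,"z": 0,"rx": 0,"ry": 0,"rz": 0},
    {"x": 30,"y": -1,"z": 0,"rx": 0,"ry": 0,"rz": 0},
    {"x": 46,"y": -1,"z": 0,"rx": 0,"ry": 0,"rz": 0},
    {"x": 59,"y": -1,"z": 4,"rx": 0,"ry": 0,"rz": 0},
    {"x": 66,"y": -1,"z": 14,"rx": 0,"ry": 0,"rz": 0},
    {"x": 68,"y": -1,"z": 28,"rx": 0,"ry": 0,"rz": 0},
    {"x": 68,"y": -1,"z": 42,"rx": 0,"ry": 0,"rz": 0},
    {"x": 68,"y": -1,"z": 55,"rx": 0,"ry": 0,"rz": 0},
    {"x": 68,"y": -1,"z": 65,"rx": 0,"ry": 0,"rz": 0},
    {"x": 68,"y": -1,"z": 71,"rx": 0,"ry": 0,"rz": 0},
    {"x": 68,"y": -1,"z": 74,"rx": 0,"ry": 0,"rz": 0},
    {"x": 68,"y": -1,"z": 74,"rx": 0,"ry": 0,"rz": 0},
    {"x": 68,"y": -1,"z": 74,"rx": 0,"ry": 0,"rz": 0},
    {"x": 68,"y": -1,"z": 74,"rx": 0,"ry": 0,"rz": 0}
  ]
}}

```text
time: 23.6
tool_pos: [0.4681, 0.3395, 0.2685]
tool_rot: [-3.141, -0.002, -0.0]
contact_force: [0.0, -0.8, -0.9]
opening: 0.0597
grip_force: 25.0
```

Run:
```python
from h import *
s=st();S=read_camera('side');T=read_camera('top')
for P in(S,T):
    print([(q,np.round(d['point'],4),round(float(d['confidence']),2)) for q in('cone','hole','jar','tweezer','scraper','pot') for d in mark_of(P,q)[:1]])
t=np.array([.468,.339,.135]);u=proj(S,t)[0];a=proj(S,[.468,.339,.12])[0];print(u,a)
cv2.imwrite('pics/fin.png',cv2.resize(S['pixels'][60:210,190:400],(798,570),interpolation=cv2.INTER_CUBIC))
print((u-[190,60])*3.8)
```

```text
{'time': np.float64(23.6), 'qpos': array([ 0.4951,  0.4573,  1.4116, -0.0001,  1.2707,  2.0661]), 'tool_pos': array([0.4681, 0.3395, 0.2685]), 'tool_rot': array([-3.1407, -0.0018, -0.0002]), 'contact_force': array([ 0.0366, -0.8047, -0.946 ]), 'opening': np.float64(0.0597), 'grip_force': np.float64(24.9996)}
[('cone', array([0.4713, 0.3383, 0.1376]), 0.62), ('hole', array([0.4689, 0.34  , 0.1171]), 0.79), ('jar', array([0.5937, 0.1141, 0.0699]), 0.76), ('tweezer', array([0.4485, 0.1519, 0.0716]), 0.75), ('scraper', array([0.4454, 0.1059, 0.0669]), 0.9), ('pot', array([0.7115, 0.1044, 0.0697]), 0.92)]
[('hole', array([0.4694, 0.3421, 0.1211]), 0.95), ('jar', array([0.6013, 0.1128, 0.0674]), 0.69), ('tweezer', array([0.4506, 0.1486, 0.0678]), 0.67), ('scraper', array([0.4467, 0.1046, 0.0701]), 0.71), ('pot', array([0.7155, 0.1025, 0.0707]), 0.97)]
[237.3404 134.2473] [237.8458 138.854 ]
[179.8937 282.1396]
```

View pics/fin.png

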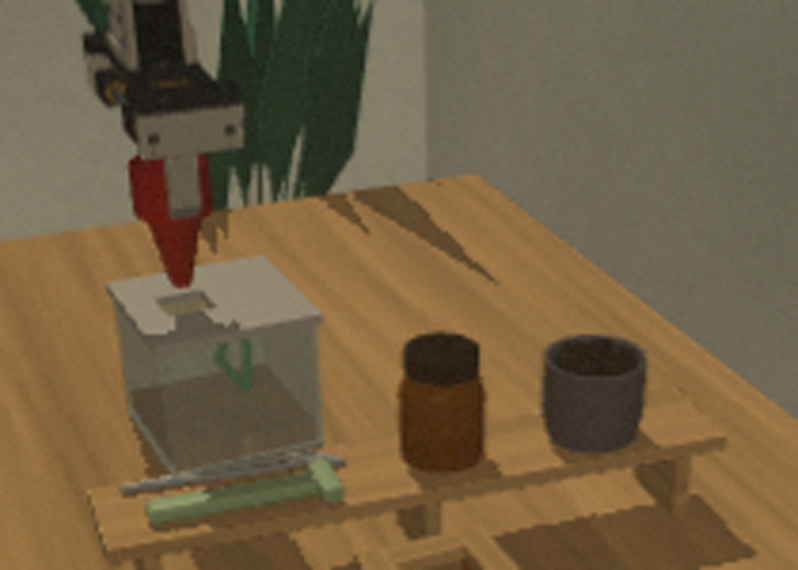

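The final picture shows the cone upright, its tip at (180,285) where I predicted (180,282), just above the hole at (187,302). The shelf items have not moved. Handing in.

```bash
python3 -c "
from h import *
print(hand_in())"
```

```text
the job is handed in; nothing more can be done
None
```

The job is handed in at about 24 s: I tipped the tablets into the cone and set the dish back flat on the table. The cone is held upright and still, its tip about 16 mm above the lid hole and centred to within about 2 mm; in the last pictures it was clear of the tank and nothing on the shelf had moved, though I saw tablets clustered in the cone without being able to count all four.

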